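# Show a guest the sugar and the cup

## Robot

A 7-joint arm with a two-finger parallel gripper is mounted at the origin on the work surface. World frame = base frame: x ahead of the robot, y to its left, z up, the work surface at z = 0. Lengths are in m, angles in rad, forces in N, time in s.
With the tool pointing down it reaches from about 0.4 to 0.85 m from the base axis. Payload 10.4 kg.
Tool frame: the origin (TCP) lies at the very end of the fingers, on their centre line; the grasp point (between the pads) lies 19 mm behind it; y points along the fingers, z is the direction in which the jaws open and shut, and the axes are right-handed (so a half turn about y gives the same grasp; the last joint's range is limited). The gripper opens to 87 mm and grips with 3 to 60 N. Pads are 19 mm wide; open, the fingers measure 117 mm over their backs; the gripper's body (75 mm by 190 mm) begins 51 mm behind the grasp point.
Start: joints at [1.248, 0.332, -0.065, 1.46, 0.022, 1.35, -0.088], TCP at [0.185, -0.597, 0.223] pointing down, gripper open.
Joint ranges: [-2.6, 2.6], [-0.5, 2.12], [-1.47, 1.34], [0.16, 2.42], [-1.27, 4.41], [0.06, 2.06], [-2.6, 2.6]. Speed limits (rad/s): [2.22, 2.22, 2.79, 2.79, 3.14, 3.14, 3.14].

## Interface

Orientations are given as [roll, pitch, yaw] about the fixed x, y, z axes, in that order (R = Rz(yaw) Ry(pitch) Rx(roll)).
In Python, from workcell import env gives the robot as it stands.
- The arm moves only by the tool drive_tool, never from a script. Its argument "series" is a list of rows, each a list of 6 numbers: the shift along the world's x, y, z normalised to -1 to 1, where 1 is 200 mm, then the turn, a rotation vector about the world's x, y, z normalised to -1 to 1, where 1 is 60 degrees. A call has 1 to 12 rows; each row is the pose to reach, as a shift and turn from the pose measured when the call began; what a row does not reach only later rows make up. A row lasts 1/10 s, in which the tool goes at most 50 mm and 8.59 degrees, less where a joint would pass 70% of its speed; a pose out of reach is approached as far as the arm can. A call with a number of a shift or a turn outside -1 to 1 is refused whole. A call with a gripper value outside its range is refused whole. "fingers" is the opening, from -1 (shut) to 1 (fully open), so that 0 is half open, set as the call begins (left out, the last holds). The fingers move at their own pace and stop on an object; the grip force is fixed at half the most. Time passes only in rows, so rows that repeat a pose let the fingers close. It gives the time, the measured TCP pose, the force and the opening at its end, in the units of the state.
- env.read_state(): the state, without advancing time (a new reading comes with each control period).
- env.camera(name): name is "side" or "top"; returns the picture (400x640x3 uint8, red, green, blue); there is no depth.
- env.get_calibration(name): a dict with "fx", "fy", "cx", "cy" (pixels), "extrinsics" (4x4, takes a point from world to camera coordinates). Camera axes: x right, y down, z forward; pixel columns grow to the right and rows downward; lengths in m; the calibration is good to about 2 mm. A picture is of the moment at which its call begins. get_calibration takes no time and is no camera call.
- env.close_job(): hands the job in, once; it reports no verdict.
Trained networks look in the newest picture that a camera, given by its name, has taken for a name from the list of things; names that differ only in an ending like _2 or _b are one class to them, and where a whole thing is asked for, a point or a joint stands for the part that bears it (a point fixed in the world has none). Each returns a list of dicts, best first, with "conf" (0 to 1); they miss things now and then, are a little off and sometimes report something else, mostly with a low value. They report only what shows in the picture. A call takes as long as a camera call. They do not tell look-alikes from the thing itself.
- env.outline_of(camera, query): "pixels" (400x640 bool, what is visible of it).
- env.place_of(camera, query): "at" ([x, y, z] in m, in world coordinates, good to about 4 mm: a listed point, or the origin of a listed thing).
The state is a dict: "time": time; "q": joint angles; "dq": joint speeds; "tau": joint torques, N m; "tcp_pos": TCP position; "tcp_rot": TCP orientation; "contact_force": force on the tool from outside, world axes, zero at the start; "wrist_torque": the same for the moment, N m; "width": opening from 0.0 (shut) to 1.0 (fully open).
Only numpy, scipy, OpenCV 4.12 (cv2) and the standard library are available. Lean on these libraries where they do the work, as an engineer would, in place of code of your own. Each camera call takes 0.05 s, during which the arm holds its last target. There are 200 camera calls.

## Task

Show a tea guest where the sugar is and which cup is theirs, using only the fingertips: push the sliding lid of the aluminium sugar box gently open, nearly as far as it goes, then point down at the uncovered sugar lumps, fingertips two to five centimetres above the middle of their compartment's mouth, and stay there for at least two seconds without touching. Then point in the same way at the taller of the two white cups, two to five centimetres above the middle of its rim, stay for at least two seconds, and finish still pointing at it. Pinch, lift or carry nothing, do not shove the box about, do not touch the cups, and leave everything else on the table as it stands.

Things in the scene. Friction and masses are not known exactly. Their poses are not given: they have to be found in the camera images.
- sugar_box: open-topped plain aluminium box, 150 mm along its own x, 90 mm along its own y, rim 58 mm high; loose on the table, about 0.9 kg. Origin: centre of its underside; z up. Its flat lid slides in grooves towards the box's own +x (roughly away from the robot) and runs out over the low +x end. White sugar lumps (tops 30 mm above the table) fill the compartment at the -x end; the other compartment is empty
- sugar_lid (a joint): how far the box's lid is open, in m along the box's +x: 0 shut, 0.09 fully open at its stop. Starts between 0 and 0.02; slides with about 1.5 N of friction and stays where it is left
- lid_tab (a point): middle of the top edge of the upright tab on the lid, moving with the lid. The tab is a bar 8 mm thick along the box's x, 56 mm long along its y, standing 22.5 mm above the lid plate; its top is 75.5 mm above the table, 17.5 mm above the box's rim. With the lid shut it is 12 mm inside the box's -x end; the lid plate reaches 10 mm beyond the tab's middle towards -x. Push its -x face towards +x
- sugar_mouth (a point): middle of the mouth of the sugar compartment, level with the box's rim (58 mm above the table), 37 mm towards the box's -x from the box's centre; axes as the box's. The compartment's mouth is about 75 mm along x by 72 mm along y
- tall_cup: the taller white porcelain cup, 100 mm high, 72 mm across the rim, small loop handle at its own +y reaching 58 mm from the axis. Origin: centre of its underside, z up; the middle of the rim is 100 mm above it
- low_cup: the lower, wider white porcelain cup, 55 mm high, 92 mm across the rim, handle at its own +y reaching 68 mm from the axis. Origin: centre of its underside. Not to be touched
- jam_jar: lidded amber glass jam jar, 68 mm across, 85 mm high. Origin: centre of its underside. Bystander
- teaspoon: steel teaspoon lying flat, 140 mm long. Bystander
- tea_caddy: round steel tea caddy, 80 mm across, 110 mm high, at the far side. Origin: centre of its underside. Bystander
- matchbox: cardboard matchbox 50 x 36 x 15 mm, near the robot to the right. Bystander
- side_plate: white porcelain plate, 110 mm across, 18 mm high, at the far left. Bystander
- samovar: steel and brass samovar, 370 mm high, on a round brass tray 300 mm across, to the right; fixed. Origin: centre of the tray's underside; its tap juts 165 mm towards its own +y, 155 mm up
- tier_stand: three-tier white ceramic serving stand, 240 mm across at the bottom, 335 mm high, to the left; fixed. Origin: centre of its underside
Things that resemble listed ones, but are neither listed nor needed, are in the scene too. What is shaped like the sugar_box but orange or yellow is not meant.

How it is judged:
On the way, in this order (a step that is already met when the one before it is completed fails the run):
1. the lid is pushed nearly fully open (at least 72 mm of 90) (value of joint sugar_lid above 0.072 m), for 0.2 s.
2. the fingers point down at the sugar from just above the box's mouth, touching nothing of the box, for two seconds (value of joint sugar_lid above 0.072 m and horizontal distance between the grasp point and sugar_mouth below 0.028 m and z of the grasp point in the frame of sugar_mouth between 0.032 and 0.085 m and contact force between the fingers and sugar_box below 0.1 N), for 1.9 s.
3. the fingers point down at the tall cup from just above its rim for two seconds (horizontal distance between the grasp point and tall_cup below 0.028 m and z of the grasp point in the frame of tall_cup between 0.128 and 0.185 m), for 1.9 s.
At the end, for the whole second after the job is handed in: Lid open at least 72 of 90 mm; grasp point (about 19 mm behind the fingertips) within 28 mm sideways of the tall cup's axis and 28 to 85 mm above its rim; box level and at rest within 40 mm of its start, both cups within 10 mm, other loose things within 20 mm (all of step 3 and value of joint sugar_lid above 0.072 m and distance of sugar_box from where it was at the start of the episode below 0.04 m and angle between each of sugar_box, tall_cup's own z axis and vertical below 0.05 rad and distance of each of tall_cup, low_cup from where it was at the start of the episode below 0.01 m and linear speed of sugar_box below 0.01 m/s and distance of each of jam_jar, teaspoon, tea_caddy, matchbox, side_plate from where it was at the start of the episode below 0.02 m); the robot touches nothing.
It fails at once if the sugar box is lifted, tipped or shoved more than 40 mm (height (world z) of sugar_box above 0.008 m or angle between sugar_box's own z axis and vertical above 0.1 rad or distance of sugar_box from where it was at the start of the episode above 0.04 m).
It fails at once if the box or its lid is squeezed or struck hard (over 18 N) (contact force between the fingers and sugar_box above 18 N).
It fails at once if a cup is touched or moved (contact force between any of the fingers, the arm and tall_cup above 0.3 N or contact force between any of the fingers, the arm and low_cup above 0.3 N or distance of any of tall_cup, low_cup from where it was at the start of the episode above 0.01 m).
It fails at once if a bystander is disturbed or lifted (moved over 20 mm) (distance of any of jam_jar, teaspoon, tea_caddy, matchbox, side_plate from where it was at the start of the episode above 0.02 m).
It fails at once if the samovar or the serving stand is struck (contact force between any of the fingers, the arm and samovar above 3 N or contact force between any of the fingers, the arm and tier_stand above 3 N).
It also fails if it takes over 51 s, if anything falls off the work surface, if the arm or the gripper's body presses on something with over 40 N, if the wrist force passes 120 N, or if a joint passes its speed limit or range.

## Working session

There is one attempt and no reset: what is moved stays moved. The work goes in short steps, Python scripts to look and compute and a tool call to move; the robot and the scene stay as the last step left them, time stands still between calls to the robot, and variables do not carry over. Pictures are saved under pics/ and viewed, about 8 in all and at most 12, crops included, and the job is handed in when it is done.

Besides the shell and the picture viewer there is one more tool, called after ">>>" as name(argument=value, ...), one argument or row to a line, values as JSON. drive_tool: Moves the arm, as the interface text tells. Scaled input: -1 to 1 covers 200 mm each way for a shift and 60 degrees each way for a turn. Its arguments: {"type":"object","properties":{"series":{"type":"array"},"fingers":{"type":"number"}},"required":["series"]}

```bash
mkdir -p pics; cat > h.py <<'E'
import numpy as np, cv2
from workcell import env
def save(c,n,crop=None,s=1):
    im=env.camera(c)[:,:,::-1]
    if crop: x0,y0,x1,y1=crop; im=im[y0:y1,x0:x1]
    cv2.imwrite('pics/'+n,cv2.resize(im,None,fx=s,fy=s,interpolation=cv2.INTER_CUBIC))
def proj(c,p):
    k=env.get_calibration(c);q=np.array(k['extrinsics'])@np.append(p,1)
    return np.array([k['fx']*q[0]/q[2]+k['cx'],k['fy']*q[1]/q[2]+k['cy']])
def onplane(c,uv,z):
    k=env.get_calibration(c);E=np.array(k['extrinsics']);R=E[:3,:3];o=-R.T@E[:3,3]
    d=R.T@np.array([(uv[0]-k['cx'])/k['fx'],(uv[1]-k['cy'])/k['fy'],1]);return o+d*(z-o[2])/d[2]
E
python3 - <<'E'
from h import *
save('top','t0.png');save('side','s0.png')
for c in('top','side'):
  for n in('sugar_box','lid_tab','sugar_mouth','tall_cup','low_cup','samovar','tier_stand','jam_jar','tea_caddy'):
    print(c,n,[(round(d['conf'],2),np.round(d['at'],3).tolist(),proj(c,d['at']).astype(int).tolist()) for d in env.place_of(c,n)][:4])
s=env.read_state();print(s['time'],s['tcp_pos'],s['tcp_rot'],s['width'])
E
```

```text
top sugar_box [(0.8, [0.534, 0.03, 0.004], [307, 194]), (0.77, [0.756, -0.129, -0.002], [347, 137]), (0.65, [0.248, -0.253, -0.0], [387, 269])]
top lid_tab [(0.88, [0.472, 0.021, 0.078], [309, 207]), (0.78, [0.236, -0.19, 0.079], [373, 273]), (0.64, [0.758, -0.063, 0.077], [330, 130])]
top sugar_mouth [(0.93, [0.247, -0.216, 0.06], [380, 270]), (0.69, [0.495, 0.023, 0.058], [309, 202]), (0.37, [0.452, -0.273, -0.003], [389, 213])]
top tall_cup [(0.65, [0.607, -0.273, -0.004], [386, 174])]
top low_cup [(0.66, [0.554, 0.253, 0.002], [248, 191])]
top samovar [(0.6, [0.492, -0.589, -0.002], [472, 200])]
top tier_stand [(0.7, [0.571, 0.56, 0.003], [167, 189])]
top jam_jar [(0.53, [0.456, -0.27, 0.002], [388, 212])]
top tea_caddy [(0.96, [0.756, 0.215, 0.001], [258, 140])]
side sugar_box [(0.84, [0.256, -0.252, 0.005], [393, 172]), (0.75, [0.756, -0.137, -0.005], [259, 182]), (0.68, [0.537, 0.03, 0.002], [310, 221]), (0.33, [0.451, -0.272, 0.002], [342, 164])]
side lid_tab [(0.88, [0.478, 0.02, 0.074], [328, 207]), (0.76, [0.239, -0.198, 0.076], [400, 169]), (0.61, [0.756, -0.067, 0.075], [252, 180])]
side sugar_mouth [(0.92, [0.245, -0.213, 0.058], [398, 170]), (0.82, [0.501, 0.025, 0.055], [321, 212]), (0.7, [0.489, -0.591, -0.003], [340, 115]), (0.57, [0.754, -0.094, 0.058], [255, 178])]
side tall_cup [(0.69, [0.604, -0.274, -0.001], [304, 160])]
side low_cup [(0.92, [0.556, 0.253, -0.003], [294, 278]), (0.55, [0.604, -0.274, -0.001], [304, 160])]
side samovar [(0.87, [0.492, -0.589, -0.004], [339, 116])]
side tier_stand [(0.8, [0.574, 0.558, -0.002], [267, 379])]
side jam_jar [(0.68, [0.452, -0.272, 0.003], [342, 164]), (0.64, [0.492, -0.588, -0.003], [339, 116]), (0.26, [0.382, 0.159, 0.002], [352, 258])]
side tea_caddy [(0.86, [0.758, 0.213, 0.001], [233, 258])]
1.0 [ 0.18459396 -0.59713331  0.22257314] [-1.57072518e+00  1.01582428e-05 -2.84181191e+00] 0.9982483893165717
```

View pics/t0.png

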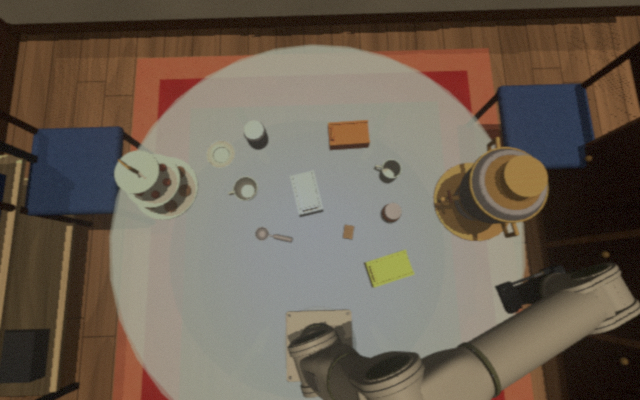

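View pics/s0.png

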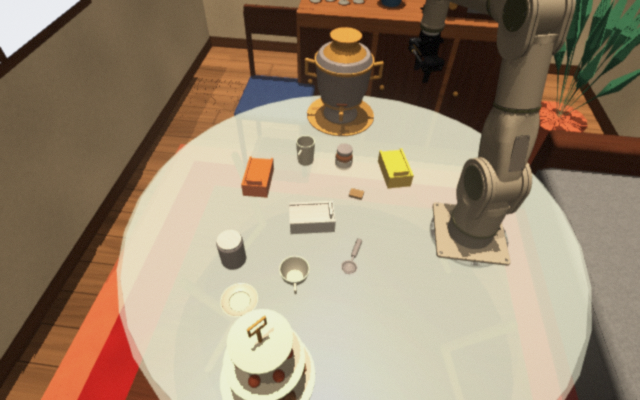

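```bash
python3 - <<'E'
from h import *
save('top','t1.png',(225,110,425,260),4)
E
```

```text
(no output)
```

View pics/t1.png

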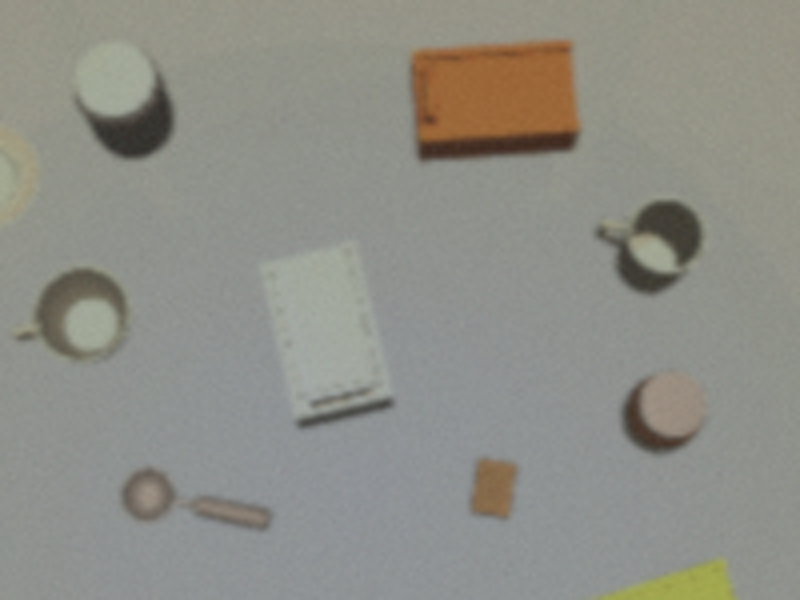

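The pictures show three box-shaped things in the top view:
- A plain aluminium box at (307,194), which is the one I want.
- An orange box at (347,137), a decoy.
- A yellow box at (387,269), a decoy.

The cups are the narrow, tall one at (388,172) and the wide, low one at (245,188). The close crop confirms the aluminium box, with its tab at the near end (crop 342,397).

```bash
python3 - <<'E'
from h import *
c=[(262,262),(356,241),(392,401),(297,416)]
P=np.array([onplane('top',(225+u/4,110+v/4),.058) for u,v in c])[:,:2];print(P.round(4))
fw=(P[0]+P[1]-P[2]-P[3])/2;print('corners len',np.linalg.norm(fw),'yaw',np.arctan2(fw[1],fw[0]),'ctr',P.mean(0))
for i,z in((0,1),(1,1)):pass
for a in((311,402),(373,388)): print('tab end',onplane('top',(225+a[0]/4,110+a[1]/4),.0755).round(4))
r={}
for n,q in(('sugar_box',(.535,.03)),('lid_tab',(.475,.02)),('sugar_mouth',(.498,.024)),('tall_cup',(.605,-.274))):
  L=[]
  for k in range(4):
    for cam in('top','side'):
      env.camera(cam)
      for d in env.place_of(cam,n):
        if np.linalg.norm(np.array(d['at'])[:2]-q)<.03: L.append(d['at']);break
  L=np.array(L);print(n,len(L),L.mean(0).round(4),L.std(0).round(4))
# box from outline, both cams: fit pose (x,y,yaw) by outline IoU
from scipy.optimize import minimize
M={}
for cam in('top','side'):
  for d in env.outline_of(cam,'sugar_box'):
    m=np.array(d['pixels']);u,v=proj(cam,(.535,.03,.03)).astype(int)
    if m[v,u]: M[cam]=m;break
print(M.keys())
def cost(p):
  t=0
  for cam,m in M.items():
    R=np.array([[np.cos(p[2]),-np.sin(p[2])],[np.sin(p[2]),np.cos(p[2])]])
    pts=[proj(cam,np.append(R@np.array([sx*.075,sy*.045])+p[:2],z)) for sx in(-1,1) for sy in(-1,1) for z in(0,.058)]
    h=cv2.convexHull((np.array(pts,np.float32)))
    im=np.zeros((1600,2560),np.uint8);cv2.fillConvexPoly(im,np.round(h*4+1.5).astype(int),255)
    a=cv2.resize(im,(640,400),interpolation=cv2.INTER_AREA)/255.
    t+=abs(a-m).sum()/m.sum()
  return t
o=min((minimize(cost,[.535,.03,y],method='Nelder-Mead',options=dict(initial_simplex=np.array([.535,.03,y])+np.array([[0,0,0],[.01,0,0],[0,.01,0],[0,0,.1]]))) for y in(.1,.2)),key=lambda o:o.fun)
print(o.x,o.fun)
E
```

```text
[[ 0.5956  0.0893]
 [ 0.6128  0.003 ]
 [ 0.4636 -0.0253]
 [ 0.4525  0.06  ]]
corners len 0.14897061987011007 yaw 0.19467624944913337 ctr [0.53113485 0.03173212]
tab end [0.4619 0.0464 0.0755]
tab end [ 0.4728 -0.0087  0.0755]
sugar_box 8 [0.5361 0.0312 0.0017] [0.001  0.0009 0.0015]
lid_tab 8 [0.476  0.0197 0.0764] [0.0021 0.0017 0.0009]
sugar_mouth 8 [0.4968 0.0246 0.0572] [0.003  0.0019 0.0017]
tall_cup 8 [ 0.6035 -0.2749 -0.001 ] [0.0014 0.0006 0.0015]
dict_keys(['top', 'side'])
[0.53317539 0.03158141 0.21033737] 0.09553721427154001
```

The box centre is about (0.534, 0.031) with yaw about 0.19. The tab is at about (0.476, 0.020), so the lid is open roughly 4 mm. The tall cup is at (0.604, -0.275). I'll start moving with the fingers shut.

>>> drive_tool(
  series=[
    [0.12,0.2,0,0,0,0],
    [0.24,0.4,0,0,0,-0.03],
    [0.36,0.6,0,0,0,-0.06],
    [0.48,0.8,0,0,0,-0.09],
    [0.6,1,0,0,0,-0.105],
    [0.6,1,0,0,0,-0.105],
    [0.6,1,0,0,0,-0.105],
    [0.6,1,0,0,0,-0.105],
  ],
  fingers=-1,
)

```text
time: 5.15
tcp_pos: [0.3039, -0.398, 0.2227]
tcp_rot: [-1.57, -0.0, -2.953]
contact_force: [-1.0, -0.4, -0.6]
width: 0.354
```

>>> drive_tool(
  series=[
    [0.07,0.2,0,0,0,0],
    [0.14,0.4,0,0,0,0],
    [0.21,0.6,0,0,0,0],
    [0.28,0.8,0,0,0,0],
    [0.35,1,0,0,0,0],
    [0.35,1,0,0,0,0],
    [0.35,1,0,0,0,0],
  ],
)

```text
time: 5.85
tcp_pos: [0.3738, -0.1988, 0.2227]
tcp_rot: [-1.57, -0.0, -2.953]
contact_force: [0.1, -1.2, -0.6]
width: 0.009
```

>>> drive_tool(
  series=[
    [0.05,0.2,0,0,0,0],
    [0.1,0.4,0,0,0,0],
    [0.15,0.6,0,0,0,0],
    [0.2,0.8,0,0,0,0],
    [0.27,1,0,0,0,0],
    [0.27,1,0,0,0,0],
    [0.27,1,0,0,0,0],
  ],
)

```text
time: 6.55
tcp_pos: [0.4281, -0.0002, 0.2226]
tcp_rot: [-1.57, -0.0, -2.954]
contact_force: [0.0, -0.3, -0.5]
width: 0.004
```

>>> drive_tool(
  series=[
    [0.02,0.03,-0.15,0,0,0],
    [0.04,0.06,-0.3,0,0,0],
    [0.04,0.06,-0.45,0,0,0],
    [0.04,0.06,-0.6,0,0,0],
    [0.04,0.06,-0.7,0,0,0],
    [0.04,0.06,-0.76,0,0,0],
    [0.04,0.06,-0.79,0,0,0],
    [0.04,0.06,-0.79,0,0,0],
    [0.04,0.06,-0.79,0,0,0],
  ],
)

```text
time: 7.45
tcp_pos: [0.4367, 0.0114, 0.0654]
tcp_rot: [-1.57, 0.001, -2.955]
contact_force: [-0.3, 0.4, 0.3]
width: 0.006
```

```bash
python3 - <<'E'
from h import *
save('side','s1.png',(250,150,400,262),5)
s=env.read_state();print(s['time'],s['tcp_pos'],s['contact_force'],proj('side',s['tcp_pos']))
for n in('lid_tab','sugar_box'):
  for c in('top','side'):
    env.camera(c);print(n,c,[(round(d['conf'],2),np.round(d['at'],3).tolist()) for d in env.place_of(c,n)])
E
```

```text
7.5 [0.43687477 0.01151753 0.06554059] [ 0.12110888 -0.10743656 -0.48428044] [340.95327422 209.12622776]
lid_tab top [(0.84, [0.754, -0.065, 0.077]), (0.69, [0.238, -0.193, 0.077]), (0.35, [0.39, -0.118, 0.001])]
lid_tab side [(0.91, [0.754, -0.067, 0.074]), (0.83, [0.24, -0.196, 0.073]), (0.81, [0.479, 0.018, 0.075])]
sugar_box top [(0.86, [0.757, -0.131, -0.001]), (0.65, [0.25, -0.251, 0.0]), (0.52, [0.532, 0.03, 0.002])]
sugar_box side [(0.71, [0.536, 0.03, 0.001]), (0.61, [0.759, -0.133, -0.0])]
```

View pics/s1.png

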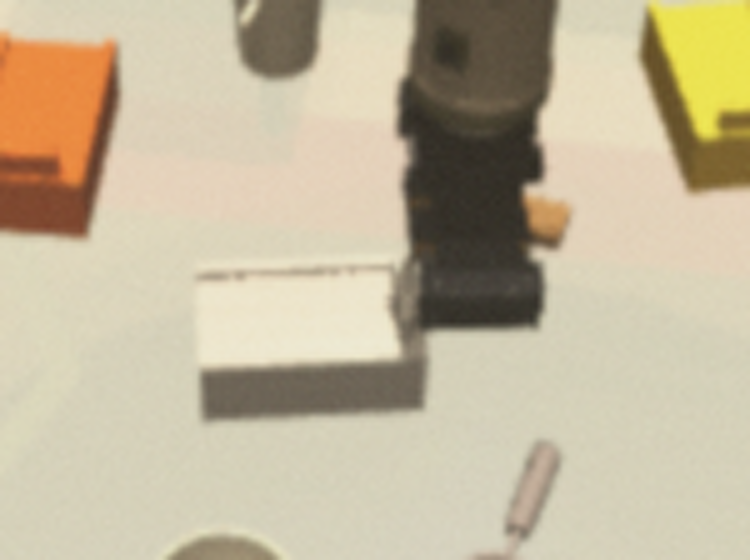

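The side view shows the fingertips just behind the tab at crop (455,295), with the box unmoved. I'll push gently along the box's +x.

>>> drive_tool(
  series=[
    [0.02,0.004,0,0,0,0],
    [0.04,0.008,0,0,0,0],
    [0.06,0.012,0,0,0,0],
    [0.08,0.015,0,0,0,0],
    [0.09,0.017,0,0,0,0],
    [0.1,0.019,0,0,0,0],
    [0.11,0.021,0,0,0,0],
    [0.12,0.023,0,0,0,0],
    [0.13,0.025,0,0,0,0],
    [0.14,0.027,0,0,0,0],
    [0.15,0.029,0,0,0,0],
    [0.16,0.031,0,0,0,0],
  ],
)

```text
time: 9.1
tcp_pos: [0.4682, 0.0181, 0.0647]
tcp_rot: [-1.57, -0.001, -2.954]
contact_force: [-1.3, -0.2, 0.9]
width: 0.001
```

>>> drive_tool(
  series=[
    [0.012,0.0025,0,0,0,0],
    [0.024,0.005,0,0,0,0],
    [0.036,0.0075,0,0,0,0],
    [0.048,0.01,0,0,0,0],
    [0.06,0.012,0,0,0,0],
    [0.072,0.014,0,0,0,0],
    [0.084,0.0165,0,0,0,0],
    [0.096,0.019,0,0,0,0],
    [0.108,0.021,0,0,0,0],
    [0.12,0.023,0,0,0,0],
  ],
)

```text
time: 10.1
tcp_pos: [0.4924, 0.0228, 0.0647]
tcp_rot: [-1.57, -0.001, -2.954]
contact_force: [-2.5, 0.8, 0.5]
width: 0.006
```

```bash
python3 - <<'E'
from h import *
save('side','s2.png',(250,150,400,262),5)
s=env.read_state();print(s['time'],s['tcp_pos'],s['contact_force'])
for n in('lid_tab','sugar_box'):
  for c in('top','side'):
    env.camera(c);print(n,c,[(round(d['conf'],2),np.round(d['at'],3).tolist()) for d in env.place_of(c,n)])
E
```

```text
10.15 [0.4927362  0.02277894 0.0647289 ] [-1.57766241  0.25953913 -0.20814894]
lid_tab top [(0.95, [0.755, -0.063, 0.075]), (0.71, [0.236, -0.194, 0.076])]
lid_tab side [(0.96, [0.509, 0.026, 0.072]), (0.9, [0.239, -0.196, 0.074]), (0.61, [0.756, -0.067, 0.075])]
sugar_box top [(0.72, [0.251, -0.25, 0.002]), (0.66, [0.754, -0.131, 0.001])]
sugar_box side [(0.93, [0.255, -0.253, 0.005]), (0.8, [0.758, -0.138, -0.001]), (0.57, [0.536, 0.03, -0.001])]
```

View pics/s2.png

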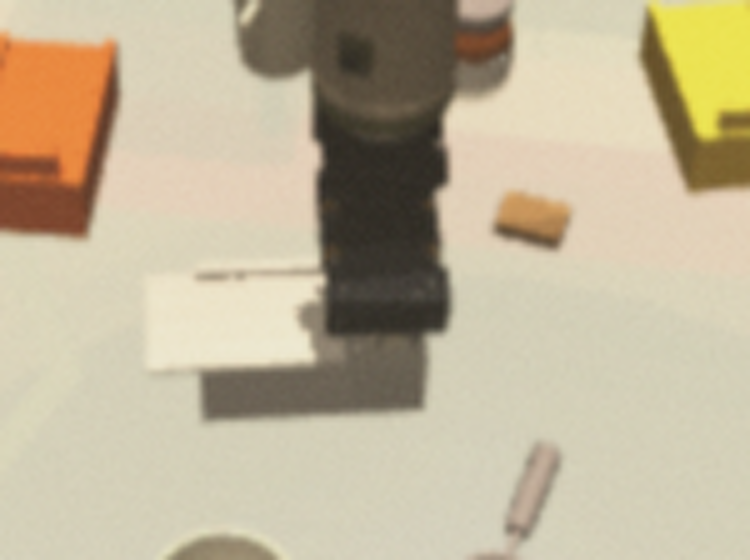

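The lid is sliding and the box's front corner is still at crop (425,405). I'll push about 46 mm further.

>>> drive_tool(
  series=[
    [0.012,0.0025,0,0,0,0],
    [0.024,0.005,0,0,0,0],
    [0.036,0.0075,0,0,0,0],
    [0.048,0.01,0,0,0,0],
    [0.06,0.012,0,0,0,0],
    [0.072,0.014,0,0,0,0],
    [0.084,0.0165,0,0,0,0],
    [0.096,0.019,0,0,0,0],
    [0.108,0.021,0,0,0,0],
    [0.12,0.023,0,0,0,0],
  ],
)

```text
time: 11.55
tcp_pos: [0.5165, 0.0273, 0.0647]
tcp_rot: [-1.57, -0.0, -2.954]
contact_force: [-1.9, 0.8, 0.5]
width: 0.01
```

>>> drive_tool(
  series=[
    [0.012,0.0025,0,0,0,0],
    [0.024,0.005,0,0,0,0],
    [0.036,0.0075,0,0,0,0],
    [0.048,0.01,0,0,0,0],
    [0.06,0.012,0,0,0,0],
    [0.072,0.014,0,0,0,0],
    [0.084,0.0165,0,0,0,0],
    [0.096,0.019,0,0,0,0],
    [0.108,0.021,0,0,0,0],
    [0.108,0.021,0,0,0,0],
    [0.108,0.021,0,0,0,0],
    [0.108,0.021,0,0,0,0],
  ],
)

```text
time: 12.75
tcp_pos: [0.5383, 0.0313, 0.0649]
tcp_rot: [-1.57, 0.0, -2.955]
contact_force: [0.0, 0.6, -0.5]
width: -0.002
```

```bash
python3 - <<'E'
from h import *
save('side','s3.png',(250,150,400,262),5)
s=env.read_state();print(s['time'],s['tcp_pos'],s['contact_force'])
for n in('lid_tab','sugar_box','sugar_mouth'):
  for c in('top','side','side'):
    env.camera(c);print(n,c,[(round(d['conf'],2),np.round(d['at'],3).tolist()) for d in env.place_of(c,n) if np.linalg.norm(np.array(d['at'])[:2]-(.53,.03))<.1])
E
```

```text
12.8 [0.53826097 0.03131616 0.06488029] [ 0.11098696 -0.36943453 -1.26646226]
lid_tab top []
lid_tab side [(0.84, [0.559, 0.035, 0.075])]
lid_tab side [(0.9, [0.556, 0.034, 0.076])]
sugar_box top [(0.51, [0.535, 0.033, 0.002])]
sugar_box side [(0.88, [0.536, 0.031, 0.001])]
sugar_box side [(0.69, [0.537, 0.029, 0.001]), (0.27, [0.558, 0.034, 0.076])]
sugar_mouth top [(0.64, [0.495, 0.023, 0.058])]
sugar_mouth side [(0.86, [0.498, 0.025, 0.054])]
sugar_mouth side [(0.69, [0.5, 0.025, 0.057])]
```

View pics/s3.png

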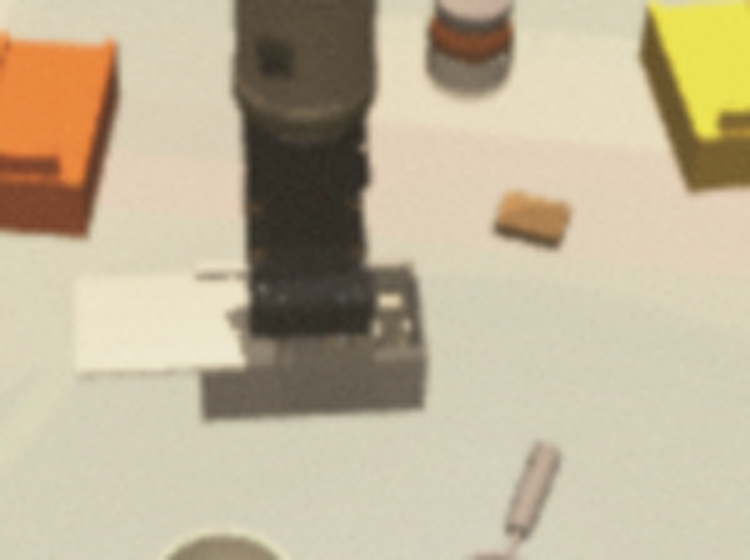

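The lid is pushed out and the lumps show at crop (390,310). The networks put the tab about 22 mm past the box's centre, so the lid is open roughly 84 mm. I'll back off and then point at the sugar.

>>> drive_tool(
  series=[
    [-0.03,-0.006,0,0,0,0],
    [-0.06,-0.012,0.02,0,0,0],
    [-0.1,-0.018,0.06,0,0,0],
    [-0.15,-0.028,0.11,0,0,0],
    [-0.2,-0.036,0.15,0,0,0],
    [-0.2,-0.036,0.16,0,0,0],
    [-0.2,-0.036,0.16,0,0,0],
    [-0.2,-0.036,0.16,0,0,0],
    [-0.2,-0.036,0.16,0,0,0],
    [-0.2,-0.036,0.16,0,0,0],
    [-0.2,-0.036,0.16,0,0,0],
    [-0.2,-0.036,0.16,0,0,0],
  ],
)

```text
time: 14.9
tcp_pos: [0.4981, 0.0244, 0.0966]
tcp_rot: [-1.571, -0.001, -2.954]
contact_force: [-0.8, -0.3, 0.3]
width: 0.005
```

```bash
python3 - <<'E'
from h import *
save('side','s4.png',(250,150,400,262),5)
s=env.read_state();print(s['time'],s['tcp_pos'],s['contact_force'])
for n in('lid_tab','sugar_box','sugar_mouth'):
  for c in('top','side','side'):
    env.camera(c);print(n,c,[(round(d['conf'],2),np.round(d['at'],3).tolist()) for d in env.place_of(c,n) if np.linalg.norm(np.array(d['at'])[:2]-(.53,.03))<.1])
E
```

```text
14.95 [0.49807223 0.02437376 0.09664107] [ 0.17806209 -0.6597105   0.74418477]
lid_tab top []
lid_tab side [(0.98, [0.556, 0.039, 0.074])]
lid_tab side [(0.87, [0.555, 0.037, 0.076])]
sugar_box top []
sugar_box side [(0.96, [0.536, 0.032, -0.002]), (0.32, [0.5, 0.026, 0.056])]
sugar_box side [(0.96, [0.534, 0.03, 0.001])]
sugar_mouth top []
sugar_mouth side [(0.67, [0.5, 0.027, 0.054])]
sugar_mouth side [(0.61, [0.499, 0.027, 0.052])]
```

View pics/s4.png

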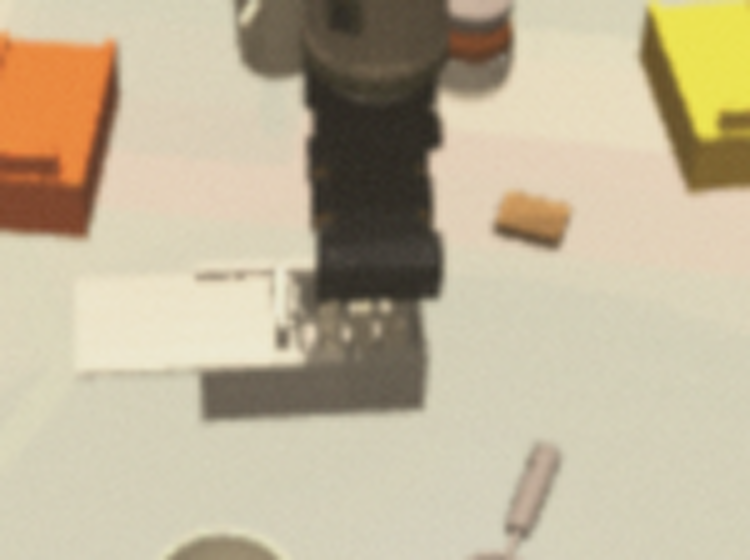

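>>> drive_tool(
  series=[
    [0,0,0,0,0,0],
    [0,0,0,0,0,0],
    [0,0,0,0,0,0],
    [0,0,0,0,0,0],
    [0,0,0,0,0,0],
    [0,0,0,0,0,0],
    [0,0,0,0,0,0],
    [0,0,0,0,0,0],
    [0,0,0,0,0,0],
    [0,0,0,0,0,0],
    [0,0,0,0,0,0],
    [0,0,0,0,0,0],
  ],
)

```text
time: 17.05
tcp_pos: [0.4981, 0.0243, 0.0968]
tcp_rot: [-1.57, -0.0, -2.954]
contact_force: [0.5, -0.2, 0.2]
width: 0.005
```

>>> drive_tool(
  series=[
    [0,0,0,0,0,0],
    [0,0,0,0,0,0],
    [0,0,0,0,0,0],
    [0,0,0,0,0,0],
    [0,0,0,0,0,0],
    [0,0,0,0,0,0],
    [0,0,0,0,0,0],
    [0,0,0,0,0,0],
    [0,0,0,0,0,0],
    [0,0,0,0,0,0],
    [0,0,0,0,0,0],
    [0,0,0,0,0,0],
  ],
)

```text
time: 18.25
tcp_pos: [0.4981, 0.0243, 0.0968]
tcp_rot: [-1.57, -0.0, -2.954]
contact_force: [0.4, -0.2, -0.4]
width: 0.0
```

I held over the sugar for more than 3 s, with the lid at about 83 mm and the box unmoved. Next I'll rise and move across to the tall cup.

>>> drive_tool(
  series=[
    [0,0,0.1,0,0,0],
    [0,0,0.25,0,0,0],
    [0,0,0.4,0,0,0],
    [0.05,-0.1,0.52,0,0,0],
    [0.1,-0.25,0.55,0,0,0],
    [0.15,-0.4,0.55,0,0,0],
    [0.2,-0.55,0.55,0,0,0],
    [0.25,-0.7,0.55,0,0,0],
    [0.28,-0.75,0.55,0,0,0],
    [0.28,-0.75,0.55,0,0,0],
    [0.28,-0.75,0.55,0,0,0],
  ],
)

```text
time: 19.35
tcp_pos: [0.554, -0.1241, 0.2067]
tcp_rot: [-1.571, -0.0, -2.953]
contact_force: [0.4, 0.1, 0.0]
width: 0.001
```

```bash
python3 - <<'E'
from h import *
save('top','t2.png')
s=env.read_state();print(s['time'],s['tcp_pos'],s['q'])
for c in('top','side','side'):
  env.camera(c);print(c,[(round(d['conf'],2),np.round(d['at'],3).tolist()) for n in('tall_cup','lid_tab','sugar_box') for d in env.place_of(c,n)])
E
```

```text
19.4 [ 0.55396035 -0.12380056  0.2068301 ] [ 0.68025289  0.27838673 -0.64185353  1.61151932  0.17109928  1.30896576
 -1.36914499]
top [(0.55, [0.604, -0.274, -0.002]), (0.69, [0.756, -0.067, 0.075]), (0.61, [0.555, 0.038, 0.078]), (0.23, [0.573, 0.559, 0.001]), (0.88, [0.755, -0.132, -0.0]), (0.85, [0.536, 0.031, 0.004]), (0.73, [0.252, -0.251, 0.002])]
side [(0.71, [0.602, -0.275, 0.002]), (0.68, [0.238, -0.191, 0.076]), (0.65, [0.702, 0.361, -0.002]), (0.62, [0.758, -0.066, 0.078]), (0.56, [0.556, 0.035, 0.072]), (0.8, [0.756, -0.136, -0.0]), (0.65, [0.254, -0.256, 0.001])]
side [(0.68, [0.605, -0.277, 0.003]), (0.72, [0.559, 0.036, 0.073]), (0.66, [0.237, -0.195, 0.073]), (0.56, [0.757, -0.067, 0.076]), (0.7, [0.255, -0.25, 0.004]), (0.65, [0.761, -0.134, 0.0]), (0.56, [0.537, 0.032, 0.001])]
```

View pics/t2.png

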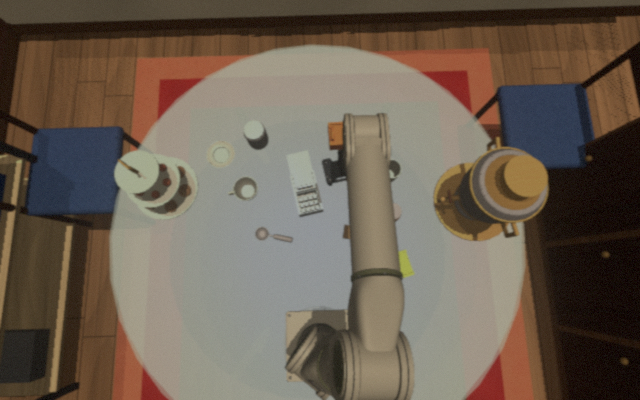

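The top view shows the lid open and the lumps uncovered at (308,202). The tall cup is still at (394,170), and the wrist is well clear of the samovar. I'll move over the cup.

>>> drive_tool(
  series=[
    [0.03,-0.1,0,0,0,0],
    [0.08,-0.25,0,0,0,0],
    [0.13,-0.4,0,0,0,0],
    [0.18,-0.55,0,0,0,0],
    [0.23,-0.68,0,0,0,0],
    [0.25,-0.75,0,0,0,0],
    [0.25,-0.75,0,0,0,0],
    [0.25,-0.755,-0.08,0,0,0],
    [0.25,-0.755,-0.16,0,0,0],
    [0.25,-0.755,-0.24,0,0,0],
    [0.25,-0.755,-0.3,0,0,0],
    [0.25,-0.755,-0.33,0,0,0],
  ],
)

```text
time: 21.2
tcp_pos: [0.6033, -0.2761, 0.1387]
tcp_rot: [-1.572, -0.002, -2.954]
contact_force: [-0.2, 0.1, -0.2]
width: 0.005
```

>>> drive_tool(
  series=[
    [0,0,0,0,0,0],
    [0,0,0,0,0,0],
    [0,0,0,0,0,0],
    [0,0,0,0,0,0],
    [0,0,0,0,0,0],
    [0,0,0,0,0,0],
    [0,0,0,0,0,0],
    [0,0,0,0,0,0],
    [0,0,0,0,0,0],
    [0,0,0,0,0,0],
    [0,0,0,0,0,0],
    [0,0,0,0,0,0],
  ],
)

```text
time: 22.4
tcp_pos: [0.6033, -0.276, 0.1387]
tcp_rot: [-1.572, -0.002, -2.954]
contact_force: [-0.4, 0.5, -0.1]
width: 0.004
```

>>> drive_tool(
  series=[
    [0,0,0,0,0,0],
    [0,0,0,0,0,0],
    [0,0,0,0,0,0],
    [0,0,0,0,0,0],
    [0,0,0,0,0,0],
    [0,0,0,0,0,0],
    [0,0,0,0,0,0],
    [0,0,0,0,0,0],
    [0,0,0,0,0,0],
    [0,0,0,0,0,0],
    [0,0,0,0,0,0],
    [0,0,0,0,0,0],
  ],
)

```text
time: 23.6
tcp_pos: [0.6032, -0.2761, 0.1387]
tcp_rot: [-1.572, -0.002, -2.954]
contact_force: [0.2, 0.4, 0.2]
width: 0.008
```

```bash
python3 - <<'E'
from h import *
save('side','s5.png',(180,50,420,250),3.3)
s=env.read_state();print(s['time'],s['tcp_pos'],s['contact_force'])
for c in('top','side','side'):
  env.camera(c);print(c,[(n,round(d['conf'],2),np.round(d['at'],3).tolist()) for n in('tall_cup','low_cup','lid_tab','sugar_box','jam_jar') for d in env.place_of(c,n)])
E
```

```text
23.65 [ 0.60326413 -0.27604082  0.13869164] [-1.29012195  0.23517355 -0.46507488]
top [('tall_cup', 0.66, [0.604, -0.276, -0.001]), ('tall_cup', 0.39, [0.705, 0.357, -0.0]), ('low_cup', 0.91, [0.556, 0.253, 0.003]), ('lid_tab', 0.83, [0.237, -0.196, 0.076]), ('lid_tab', 0.72, [0.755, -0.064, 0.076]), ('sugar_box', 0.8, [0.755, -0.131, 0.002]), ('sugar_box', 0.65, [0.25, -0.252, 0.002]), ('sugar_box', 0.58, [0.534, 0.031, 0.001]), ('jam_jar', 0.68, [0.453, -0.272, -0.0])]
side [('tall_cup', 0.69, [0.603, -0.275, -0.001]), ('low_cup', 0.86, [0.556, 0.257, 0.001]), ('lid_tab', 0.89, [0.758, -0.067, 0.076]), ('lid_tab', 0.83, [0.553, 0.032, 0.077]), ('lid_tab', 0.69, [0.239, -0.191, 0.077]), ('sugar_box', 0.92, [0.759, -0.135, -0.002]), ('sugar_box', 0.86, [0.535, 0.029, -0.003]), ('sugar_box', 0.84, [0.258, -0.253, 0.006]), ('jam_jar', 0.96, [0.448, -0.272, 0.001])]
side [('tall_cup', 0.77, [0.602, -0.274, 0.0]), ('low_cup', 0.64, [0.554, 0.254, 0.003]), ('low_cup', 0.55, [0.455, -0.271, 0.001]), ('lid_tab', 0.86, [0.239, -0.195, 0.075]), ('lid_tab', 0.57, [0.557, 0.036, 0.078]), ('lid_tab', 0.56, [0.758, -0.068, 0.077]), ('sugar_box', 0.88, [0.758, -0.136, -0.003]), ('sugar_box', 0.87, [0.535, 0.034, 0.0]), ('sugar_box', 0.82, [0.255, -0.253, 0.007]), ('sugar_box', 0.52, [0.572, 0.557, -0.005]), ('jam_jar', 0.71, [0.454, -0.271, 0.001]), ('jam_jar', 0.52, [0.536, 0.031, -0.001])]
```

View pics/s5.png

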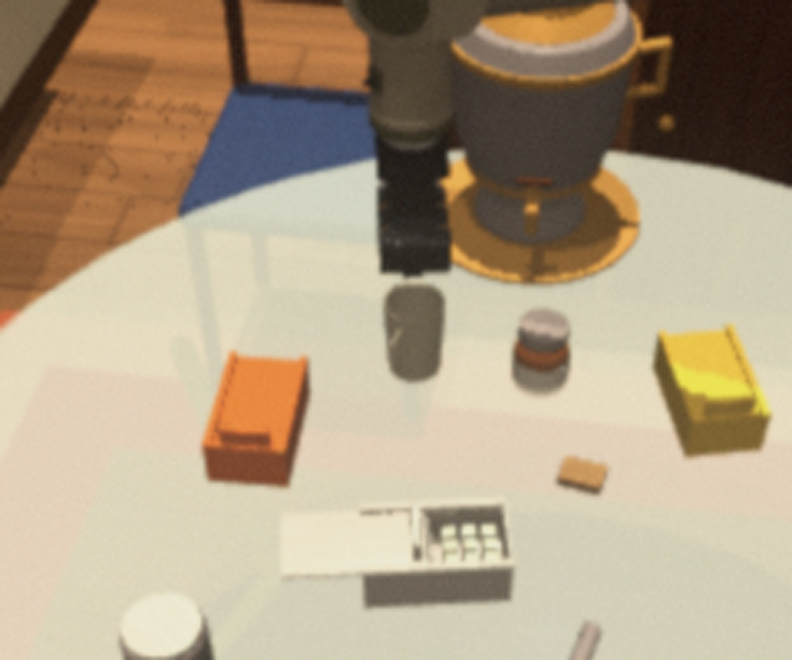

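The fingertips are centred over the tall cup at crop (413,275), with its rim at (413,290). The lid is open, the lumps show at (470,540), and everything else is in place. I'm handing in.

```bash
python3 -c "
from h import *
print(env.close_job(),env.read_state()['tcp_pos'])"
```

```text
the job is handed in; nothing more can be done
the job is handed in; nothing more can be done
```

With shut fingertips I pushed the aluminium box's lid to about 83 mm open of 90. I then pointed at the sugar for over 3 s, tips about 39 mm above the mouth. Next I pointed at the tall cup for about 2.4 s, tips about 39 mm above its rim, and handed in from there at about 23.7 s of the allowed 51 s.

**Last checks before handing in:**
- **Tool position:** the TCP was at (0.603, -0.276, 0.139), within about 2 mm of the tall cup's measured axis.
- **Objects:** the box, both cups and the jam jar were where they started, within the networks' few-millimetre error. I checked the other bystanders only by eye in the pictures, where nothing looked disturbed.
- **Forces:** readings at the end of each move were at most about 3 N.
- **Lid opening:** tab readings scattered by a few millimetres, giving 79–86 mm, all above the 72 mm needed.

No check failed, and the hand-in gives no verdict.

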